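# Swing a cutter grinder's swivel table back to zero and clamp it

### The job

The swivel table of the bench cutter grinder was left swung out after a taper job, its left end towards you. Push it back round its pivot pin (near that corner is best) until it lies straight along the slide beneath it, its pointer on the zero line, then swing the ball lever clockwise to the end of its travel to clamp it. Keep off the grinding wheel and leave the tools lying about where they are.

Things in the scene. Friction and masses are not known exactly. Their poses are not given: they have to be found in the camera images.
- grinder: The bench cutter grinder, a fixed blue-grey machine, placed and turned anew each time. Origin: on the bench below the table's pivot pin; x points away from the operator to the grinding wheel, y to the operator's left along the slide, z up. Its base is a 470 x 420 mm tray, rim 44 mm high. The fixed slide under the table is a flat grey bar, 120 mm (x) by 380 mm (y), centred on the pin, top at 82 mm.
- zero_line (a point): The zero line, the longest dark line on the light degree scale on the slide's left end: 175 mm left of the pin, 83 mm above the bench. The table's brass pointer, at the middle of its left end, stands on it when the table is straight.
- swivel (a joint): Angle of the swivel table about its pin, rad. 0: straight along the slide, pointer on the zero line; positive: turned anticlockwise seen from above, left end towards the operator. It can turn from -0.15 to 0.45 and starts between 0.15 and 0.42. Stiff (0.5 N m of friction: about 4 N at the corner); it stays where it is left.
- table_pin (a point): On the pivot axis at the table's top face. The table is a bright steel plate, 90 mm wide, 300 mm long, 25 mm thick, centred on the pin; underside 83 mm, top 108 mm above the bench. The pin's dark 20 mm head stands 3 mm proud. A cutter holder, 50 x 40 mm, is bolted on it 30 to 70 mm left of the pin, 63 mm high; its end mill points to the wheel.
- table_left_corner (a point): Top edge of the table's left front corner (150 mm left of the pin, 45 mm in front of it). The point's axes turn with the table: x across it to the wheel side, y along it to the left. Front and left side faces are plain and upright.
- table_right_corner (a point): Top edge of the table's right front corner (150 mm right of the pin, 45 mm in front of it).
- clamp (a joint): Angle of the ball-ended clamp lever about its upright stud, rad, growing clockwise seen from above. 0: it points right and away from the operator (60 degrees clockwise of the grinder's x axis); 1.3, the end stop: right and towards the operator. Starts at 0 to 0.25 (loose). From 0.7 it presses a washer on the table, is tight past 1.1 (some 5 N), stays where left; tight, it holds the table firm.
- clamp_stud (a point): Top of the lever's hub on its axis, 134 mm above the bench, 70 mm right of the pin. The stud is fixed to the slide and passes through a curved slot in the table. Hub 24 mm in diameter, its foot 6 mm above the table.
- clamp_knob (a point): Centre of the black ball at the lever's end, 24 mm in diameter, 62 mm from the stud axis, 145 mm above the bench (37 mm above the table's top face).
- wheel: The pale cup grinding wheel, 100 mm across, 30 mm thick; not to be touched. Origin: centre of its front face, which looks to the table; 92 mm behind the pin, 50 mm left of it, 132 mm above the bench. Behind it the wheelhead, hood, motor and black duct fill x 92 to 300 mm, y -35 to 185 mm of the grinder's frame, up to 220 mm high.
- hex_key: Dark hex key, 90 x 30 mm, 6 mm thick, lying in the grinder's tray near the left front; leave it.
- tool_bit: Square steel tool bit, 12 x 12 x 90 mm, lying in the tray at the right front; leave it.
- dressing_stick: Dark grey dressing stick, 100 x 22 x 22 mm, in the tray behind the slide at the right; leave it.
- caliper: Steel caliper with a black slide, 200 mm long, on the bench left of the robot; leave it.
- wrench: Steel wrench on the bench to the right; leave it.
- oil_bottle: White oil bottle, 56 mm in diameter, 150 mm high, standing right of the grinder; leave it.
- spare_wheel: Pale spare grinding wheel, 100 mm in diameter, 22 mm thick, flat on the bench left of the grinder; leave it.
- brush: Bench brush on the bench to the left; leave it.

How it is judged:
On the way, in this order (a step that is already met when the one before it is completed fails the run):
1. the table stands straight along the slide, pointer on zero, at rest (value of joint swivel between -0.035 and 0.035 rad and velocity of joint swivel between -0.03 and 0.03 rad/s), for 0.3 s.
2. the clamp lever is swung clockwise until tight (value of joint clamp above 1.1 rad), for 0.1 s.
At the end, for the whole second after the job is handed in: The table stands straight along the slide within 0.035 rad (2 degrees) and the clamp lever is swung beyond 1.1 rad, that is within 0.2 rad of its end stop (value of joint swivel between -0.035 and 0.035 rad and value of joint clamp above 1.1 rad); the robot touches nothing.
It fails at once if the grinding wheel is touched (contact force between wheel and anything else above 0.5 N).
It fails at once if a tool lying about is shifted by more than 30 mm (distance of any of hex_key, tool_bit, dressing_stick, caliper, wrench, oil_bottle, spare_wheel, brush from where it was at the start of the episode above 0.03 m).
It also fails if it takes over 58 s, if anything falls off the work surface, if the arm or the gripper's body presses on something with over 40 N, if the wrist force passes 120 N, or if a joint passes its speed limit or range.

### The arm

A 6-joint arm with a two-finger parallel gripper is mounted at the origin on the work surface. World frame = base frame: x ahead of the robot, y to its left, z up, the work surface at z = 0. Lengths are in m, angles in rad, forces in N, time in s.
With the tool pointing down it reaches from about 0.3 to 0.775 m from the base axis. Payload 14.6 kg.
Tool frame: the origin (TCP) lies between the finger pads; the fingertips stand 8 mm ahead of it and the grasp point (between the pads) lies 11 mm behind it (ctrl.tip_reach is the distance from the TCP to the fingertips, in m); y points along the fingers, z is the direction in which the jaws open and shut, and the axes are right-handed (so a half turn about y gives the same grasp; the last joint's range is limited). The gripper opens to 94 mm and grips with 3 to 60 N. Pads are 16 mm wide; open, the fingers measure 119 mm over their backs; the gripper's body (75 mm by 177 mm) begins 78 mm behind the grasp point.
Start: joints at [1.22, 0.3, 1.521, -0, 1.321, -0.067], TCP at [0.154, 0.528, 0.213] pointing down, gripper open.
Joint ranges: [-3.03, 3.03], [-0.79, 2.21], [0.23, 2.52], [-1.04, 4.18], [0, 3.07], [-2.55, 2.55]. Speed limits (rad/s): [2.22, 2.22, 2.57, 3.14, 3.14, 3.14].

### API

Orientations are given as [roll, pitch, yaw] about the fixed x, y, z axes, in that order (R = Rz(yaw) Ry(pitch) Rx(roll)).
In Python, from station import ctrl gives the robot as it stands.
- The arm moves only by the tool play_rows, never from a script. Its arguments are lists of equal length, an entry for each row: "twist": the turn, a rotation vector about the world's x, y, z as a fraction of full scale, a list of three; "travel": the shift along the world's x, y, z as a fraction of full scale, a list of three; "grip": the gripper's target within -1 to 1 (shut at 1, half-way at 0, fully open at -1). A call has 1 to 12 rows; each row shifts and turns the commanded pose from where the row before left it; what a row does not reach is not made up. Full scale, the value 1, is 5 cm for a shift and 90 degrees for a turn. A row lasts 1/10 s, in which the tool goes at most 50 mm and 8.59 degrees, less where a joint would pass 70% of its speed; a pose out of reach is approached as far as the arm can. A call with a number of a shift or a turn outside -1 to 1 is refused whole. A call with a gripper value outside its range is refused whole. The fingers move at their own pace and stop on an object; "force" is the grip in N (left out, the last holds). Time passes only in rows, so rows that do not move let the fingers close. It gives the time, the measured TCP pose, the force and the opening at its end, in the units of the state.
- ctrl.get_obs(): the state, without advancing time (a new reading comes with each control period).
- ctrl.camera(name): name is "scene" or "top"; returns a dict with "img" (384x512x3 uint8, red, green, blue), "vfov" (degrees; the focal length in pixels is half the picture's height over the tangent of half this angle, whatever the lens; pixels are square), "cx", "cy" (the principal point, pixels), "k1" (the pictures are not rectified: a ray, as slopes to the right and down, at radius r is drawn at 1 + k1 r^2 times it, then the intrinsics apply), "rvec" (rotation vector, rad) and "tvec" (3), from world to camera coordinates, as OpenCV has them. Camera axes: x right, y down, z forward; pixel columns grow to the right and rows downward; lengths in m; the calibration is good to about 2 mm. A picture is of the moment at which its call begins. There is no depth.
- ctrl.hand_in(): hands the job in, once; it reports no verdict.
Trained networks look in a picture, given as the dict that the camera call returned (one of the last four; its "shot" number tells which), for a name from the list of things; names that differ only in an ending like _2 or _b are one class to them, and where a whole thing is asked for, a point or a joint stands for the part that bears it (a point fixed in the world has none). Each returns a list of dicts, best first, with "confidence" (0 to 1); they miss things now and then, are a little off and sometimes report something else, mostly with a low value. They report only what shows in the picture. A call takes as long as a camera call.
- ctrl.boxes_of(name, picture): "point" ([column, row] in pixels, amid what is visible of it).
- ctrl.trace(name, picture): "pixels" (384x512 bool, what is visible of it) and "point" ([column, row] in pixels, amid what is visible of it).
The state is a dict: "time_s": time; "qpos": joint angles; "joint_vel": joint speeds; "tau": joint torques, N m; "ee_pos": TCP position; "eef_rot": TCP orientation; "force": force on the tool from outside, world axes, zero at the start; "moment": the same for the moment, N m; "grip_width": finger opening in m.
Only numpy, scipy, OpenCV 4.12 (cv2) and the standard library are available. Lean on these libraries where they do the work, as an engineer would, in place of code of your own. Each camera call takes 0.05 s, during which the arm holds its last target.

## Working session

There is one attempt and no reset: what is moved stays moved. The work goes in short steps, Python scripts to look and compute and a tool call to move; the robot and the scene stay as the last step left them, time stands still between calls to the robot, and variables do not carry over. Pictures are saved under pics/ and viewed, and the job is handed in when it is done.

Besides the shell and the picture viewer there is one more tool, called as name(argument=value, ...) on one line, values as JSON. play_rows: Moves the arm, as the interface text tells. Its arguments: {"type":"object","properties":{"twist":{"type":"array"},"travel":{"type":"array"},"grip":{"type":"array"},"force":{"type":"number"}},"required":["twist","travel","grip"]}

```bash
ls; mkdir -p pics; cat > h.py <<'E'
import numpy as np,cv2
from station import ctrl
def K(p):
    h,w=p["img"].shape[:2]; f=h/2/np.tan(np.radians(p["vfov"])/2)
    return np.array([[f,0,p["cx"]],[0,f,p["cy"]],[0,0,1.]]),np.array([p["k1"],0,0,0,0.])
def proj(p,X):
    k,d=K(p); return cv2.projectPoints(np.array(X,float).reshape(-1,1,3),np.array(p["rvec"],float),np.array(p["tvec"],float),k,d)[0][:,0]
def ray(p,uv,z):
    k,d=K(p); n=cv2.undistortPoints(np.array(uv,float).reshape(-1,1,2),k,d)[:,0]
    R=cv2.Rodrigues(np.array(p["rvec"],float))[0]; C=-R.T@np.array(p["tvec"],float)
    D=np.c_[n,np.ones(len(n))]@R
    return C+D*((z-C[2])/D[:,2])[:,None]
E
python3 - <<'E'
from h import *
o=ctrl.get_obs();print(o)
for n in("scene","top"):
    p=ctrl.camera(n);print(n,{k:v for k,v in p.items() if k!="img"})
    cv2.imwrite(f"pics/{n}0.png",p["img"][...,::-1])
    for t in["table_pin","table_left_corner","table_right_corner","clamp_stud","clamp_knob","zero_line","wheel","oil_bottle"]:
        print(t,[(np.round(d["point"],1).tolist(),round(d["confidence"],2)) for d in ctrl.boxes_of(t,p)[:2]])
E
```

```text
pics
{'time_s': 0.0, 'qpos': array([ 1.22042376e+00,  3.00505318e-01,  1.52158777e+00,  2.63924818e-05,
        1.32069068e+00, -6.65940012e-02]), 'joint_vel': array([ 0.00134008,  0.00099097, -0.00069417,  0.00038133,  0.00038184,
       -0.00074116]), 'tau': array([ 1.56053084e-03, -5.31818104e+01, -3.52732229e+01,  7.08701368e-02,
        2.45766516e-02, -1.33669610e-04]), 'ee_pos': array([0.15389758, 0.52776521, 0.21286473]), 'eef_rot': array([-1.57198310e+00,  1.04769271e-04, -2.83785180e-01]), 'force': array([0.13836853, 0.48506183, 0.42585216]), 'moment': array([-0.02166739, -0.01484746, -0.00016938]), 'grip_width': 0.09368041687712603}
scene {'vfov': 57.396054171963726, 'cx': 252.44555110448755, 'cy': 190.06351632326115, 'k1': -0.082486251184516, 'rvec': array([ 2.36006164,  1.12363556, -0.33465029]), 'tvec': array([-0.31705205, -0.29859191,  1.44045363]), 'shot': 1}
table_pin [([298.4, 199.9], 0.78)]
table_left_corner [([299.2, 199.6], 0.87)]
table_right_corner [([300.1, 198.2], 0.63), ([311.0, 225.6], 0.18)]
clamp_stud [([274.0, 213.9], 0.65)]
clamp_knob [([281.6, 210.3], 0.41)]
zero_line [([310.0, 226.4], 0.61)]
wheel []
oil_bottle [([117.5, 273.2], 0.69), ([356.0, 142.7], 0.44)]
top {'vfov': 46.21617384781907, 'cx': 255.36677897596624, 'cy': 198.79187307684575, 'k1': -0.11792607914341487, 'rvec': array([ 2.17007537, -2.12708261,  0.15514211]), 'tvec': array([-0.01535266,  0.52682212,  1.4103731 ]), 'shot': 2}
table_pin [([228.3, 161.6], 0.67)]
table_left_corner [([224.5, 158.8], 0.94)]
table_right_corner [([226.7, 160.6], 0.75), ([148.5, 281.9], 0.72)]
clamp_stud [([264.6, 154.5], 0.57), ([227.5, 147.3], 0.21)]
clamp_knob [([261.1, 154.8], 0.73)]
zero_line [([229.6, 146.7], 0.66)]
wheel [([216.2, 128.8], 0.6)]
oil_bottle [([408.6, 211.9], 0.98)]
```

```bash
python3 - <<'E'
import cv2
a=cv2.imread("pics/top0.png");cv2.imwrite("pics/top0b.png",cv2.resize(a[40:270,110:420],None,fx=2.5,fy=2.5,interpolation=3))
a=cv2.imread("pics/scene0.png");cv2.imwrite("pics/scene0b.png",cv2.resize(a[90:320,180:450],None,fx=2.6,fy=2.6,interpolation=3))
E
```

```text
(no output)
```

View pics/top0.png

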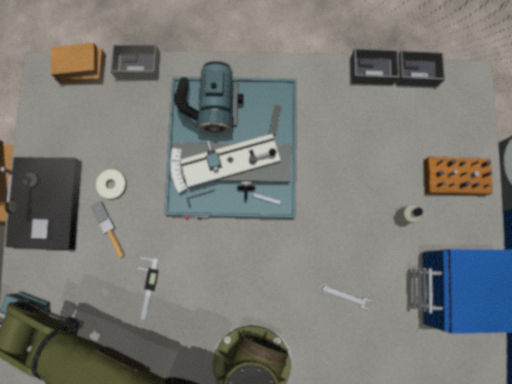

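View pics/scene0.png

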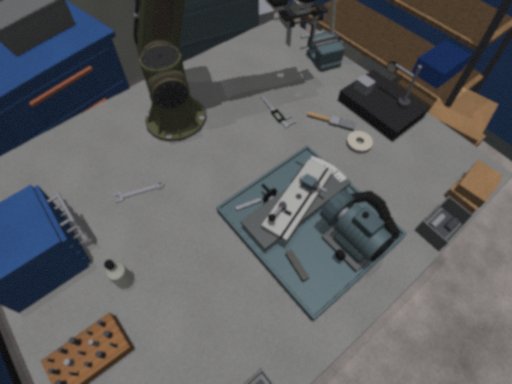

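```bash
sleep 0
```

```text
(no output)
```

View pics/top0b.png

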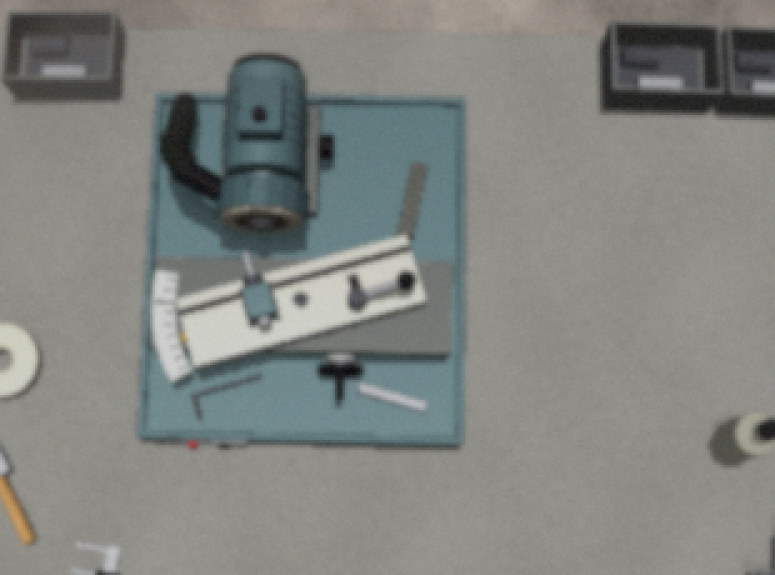

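View pics/scene0b.png

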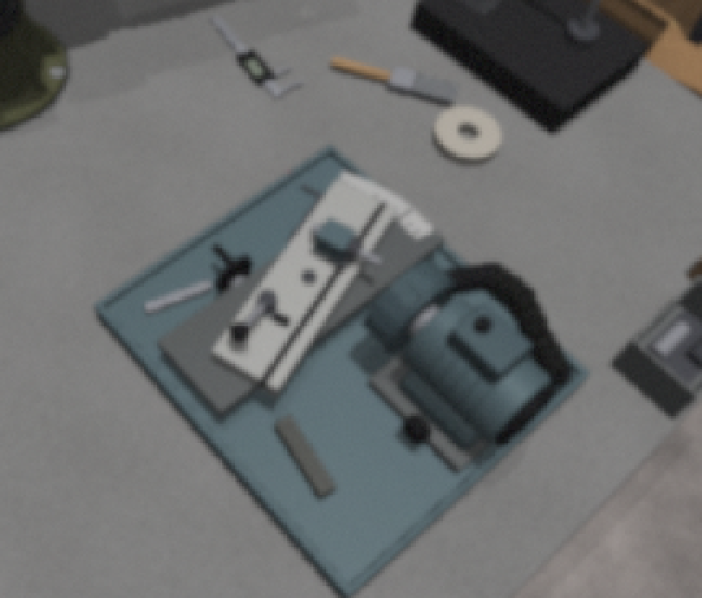

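```bash
cat >> h.py <<'E'
from scipy.optimize import least_squares
def Rz(a): return np.array([[np.cos(a),-np.sin(a),0],[np.sin(a),np.cos(a),0],[0,0,1]])
def G(g,P): return np.array(P,float)@Rz(g[2]).T+[g[0],g[1],0]
E
python3 - <<'E'
from h import *
p=ctrl.camera("top")
c=lambda u,v:(110+u/2.5-.3,40+v/2.5-.3)
for n,uv,z in[("pin",c(301,299),.111),("LF",c(197,368),.108),("RF",c(427,300),.108),("RB",c(408,234),.108),("LB",c(178,298),.108),("slRF",c(448,355),.082),("slRB",c(450,262),.082),("stud",c(355,283),.134),("knob",c(405,281),.145),("trFL",c(140,441),.044),("trFR",c(462,445),.044),("trBL",c(157,96),.044),("trBR",c(466,97),.044),("ptr",c(183,338),.09)]:
    print(n,ray(p,[uv],z).round(4)[0])
obs=[("t",(-.045,.15,.108),c(197,368)),("t",(-.045,-.15,.108),c(427,300)),("t",(.045,-.15,.108),c(408,234)),("g",(0,0,.111),c(301,299)),("g",(-.06,-.19,.082),c(448,355)),("g",(.06,-.19,.082),c(450,262)),("g",(0,-.07,.134),c(355,283))]
def f(v):
    r=[]
    for k,P,uv in obs:
        P=np.array(P)
        if k=="t":P=Rz(v[3])@P
        r+=list(proj(p,G(v,[P]))[0]-uv)
    return r
s=least_squares(f,[.55,.05,0,.25]);print(s.x.round(4),np.round(s.fun,1))
# lever angle
g=s.x
k=ray(p,[c(405,281)],.145)[0]; st=G(g,[(0,-.07,.134)])[0]
l=(k-st)@Rz(g[2]); print("stud",st.round(4),"knob rel",l, "clamp",np.arctan2(-l[1],l[0])-np.pi/3)
# lever mask
for w in ("clamp_knob","clamp"):
    for d in ctrl.trace(w,p)[:1]: print(w,d["point"],d["pixels"].sum())
E
```

```text
pin [0.6384 0.0759 0.111 ]
LF [0.5497 0.2017 0.108 ]
RF [ 0.641  -0.0803  0.108 ]
RB [ 0.7253 -0.0556  0.108 ]
LB [0.6376 0.2293 0.108 ]
slRF [ 0.577  -0.1089  0.082 ]
slRB [ 0.6973 -0.1105  0.082 ]
stud [0.6543 0.0092 0.134 ]
knob [ 0.6554 -0.0513  0.145 ]
trFL [0.4644 0.2809 0.044 ]
trFR [ 0.4677 -0.1308  0.044 ]
trBL [0.9317 0.2828 0.044 ]
trBR [ 0.9377 -0.1338  0.044 ]
ptr [0.5905 0.2237 0.09  ]
[ 0.6406  0.0768 -0.0044  0.3076] [-1.5 -1.  -0.2 -0.4 -0.9 -0.9 -0.3 -0.7  1.3 -0.8  0.9 -0.7  0.7  4.5]
stud [0.6403 0.0068 0.134 ] knob rel [ 0.01533217 -0.05810803  0.011     ] clamp 0.2656220758793224
clamp_knob [257.7, 154.0] 134
clamp [261.2, 153.3] 150
```

play_rows(twist=[[0, 0, 0.015], [0, 0, 0.015], [0, 0, 0.015], [0, 0, 0.015], [0, 0, 0.015], [0, 0, 0.015], [0, 0, 0.015], [0, 0, 0.015], [0, 0, 0.015], [0, 0, 0.015], [0, 0, 0.015], [0, 0, 0.015]], travel=[[0.6, -0.54, 0], [0.6, -0.54, 0], [0.6, -0.54, 0], [0.6, -0.54, 0], [0.6, -0.54, 0], [0.6, -0.54, 0], [0.6, -0.54, 0], [0.6, -0.54, 0], [0.6, -0.54, 0], [0.6, -0.54, 0], [0.6, -0.54, 0], [0.6, -0.54, 0]], grip=[1, 1, 1, 1, 1, 1, 1, 1, 1, 1, 1, 1])

```text
time_s: 2.25
ee_pos: [0.5151, 0.2026, 0.2135]
eef_rot: [-1.571, -0.0, -0.0]
force: [0.6, 1.9, -0.8]
grip_width: 0.0017
```

play_rows(twist=[[0, 0, 0], [0, 0, 0], [0, 0, 0]], travel=[[0, 0, 0], [0, 0, 0], [0, 0, 0]], grip=[1, 1, 1])

```text
time_s: 2.55
ee_pos: [0.5134, 0.2046, 0.2135]
eef_rot: [-1.571, 0.0, -0.001]
force: [0.9, -0.6, -0.6]
grip_width: 0.001
```

play_rows(twist=[[0, 0, 0], [0, 0, 0], [0, 0, 0], [0, 0, 0], [0, 0, 0], [0, 0, 0], [0, 0, 0]], travel=[[0, 0, -0.5], [0, 0, -0.5], [0, 0, -0.5], [0, 0, -0.5], [0, 0, -0.25], [0, 0, 0], [0, 0, 0]], grip=[1, 1, 1, 1, 1, 1, 1])

```text
time_s: 3.25
ee_pos: [0.5142, 0.2045, 0.102]
eef_rot: [-1.57, -0.001, -0.0]
force: [1.2, 0.8, 1.0]
grip_width: 0.0003
```

```bash
python3 - <<'E'
from h import *
for n in("scene","top"):
    a=ctrl.camera(n)["img"][...,::-1]
    a=a[40:270,110:420] if n=="top" else a[90:320,180:450]
    cv2.imwrite(f"pics/{n}1.png",cv2.resize(a,None,fx=2.5,fy=2.5,interpolation=3))
E
```

```text
(no output)
```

View pics/top1.png

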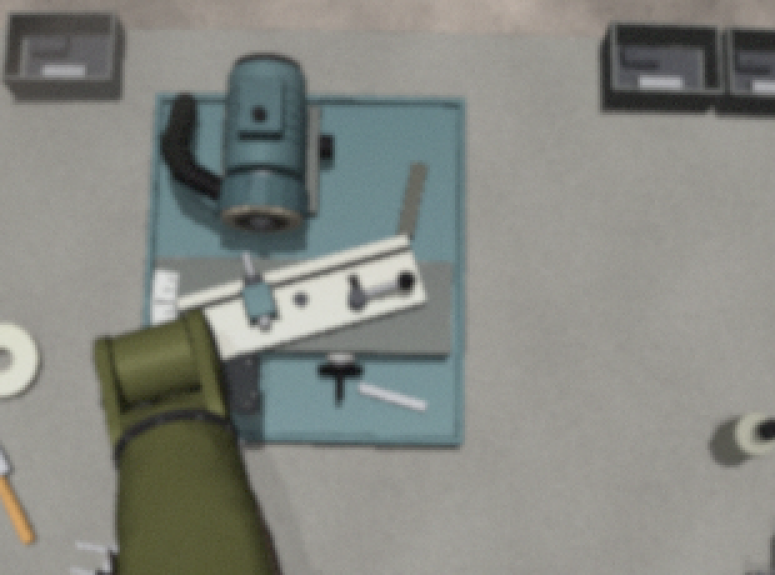

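View pics/scene1.png

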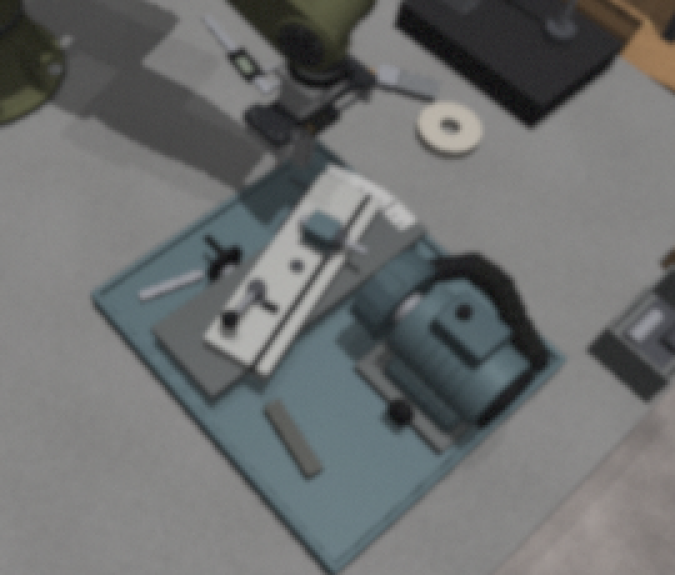

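play_rows(twist=[[0, 0, 0], [0, 0, 0], [0, 0, 0], [0, 0, 0], [0, 0, 0], [0, 0, 0], [0, 0, 0], [0, 0, 0], [0, 0, 0], [0, 0, 0], [0, 0, 0], [0, 0, 0]], travel=[[0.1, -0.1, 0], [0.1, -0.1, 0], [0.1, 0, 0], [0.1, 0, 0], [0.1, 0, 0], [0.1, 0, 0], [0.1, 0, 0], [0.1, 0, 0], [0.1, 0, 0], [0.1, 0, 0], [0.1, 0, 0], [0.1, 0, 0]], grip=[1, 1, 1, 1, 1, 1, 1, 1, 1, 1, 1, 1])

```text
time_s: 4.55
ee_pos: [0.5732, 0.1948, 0.1003]
eef_rot: [-1.57, 0.003, -0.0]
force: [-6.8, 4.5, -0.3]
grip_width: 0.0003
```

```bash
python3 - <<'E'
from h import *
for n in("scene","top"):
    a=ctrl.camera(n)["img"][...,::-1]
    a=a[40:270,110:420] if n=="top" else a[90:320,180:450]
    cv2.imwrite(f"pics/{n}2.png",cv2.resize(a,None,fx=2.5,fy=2.5,interpolation=3))
E
```

```text
(no output)
```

View pics/top2.png

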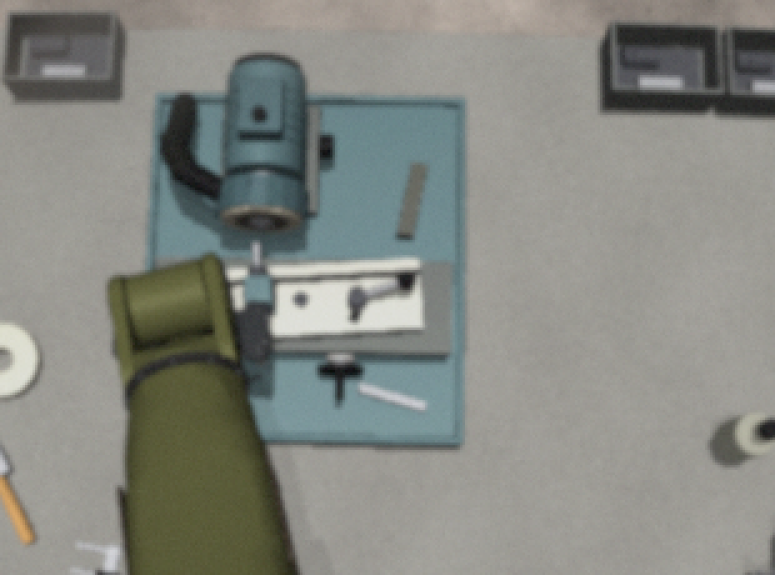

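View pics/scene2.png

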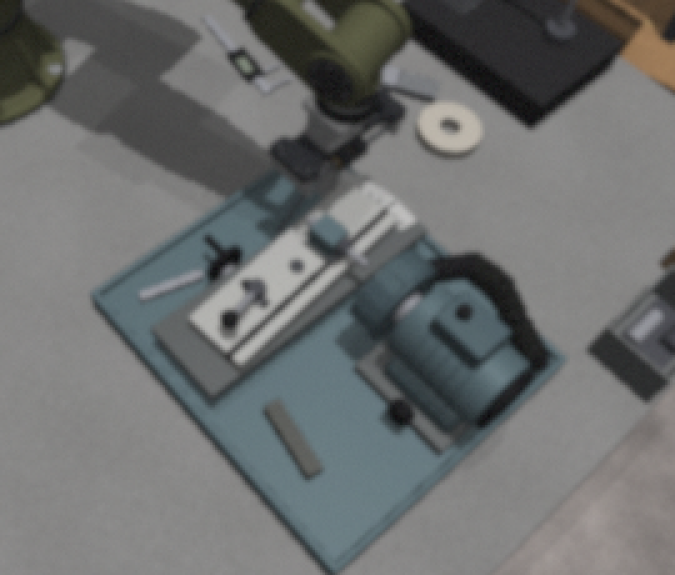

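```bash
cat >> h.py <<'E'
def c(u,v): return (110+u/2.5-.3,40+v/2.5-.3)
def ang(p,g0=(.6406,.0768,-.002)):
    # table top-face (bright) edge fit, right part: front edge rows vs columns
    img=p["img"].astype(float).mean(2)
    out={}
    for name,s in(("front",-1),("right",0)):
        pts=[]
        if name=="front":
            for yy in np.arange(-.14,-.005,.004):
                best=None;prof=[]
                xs=np.arange(-.10,.03,.001)
                P=G(g0,[(x,yy,.108) for x in xs]); uv=proj(p,P).astype(np.float32)
                I=cv2.remap(img.astype(np.float32),uv[None,:,0].copy(),uv[None,:,1].copy(),cv2.INTER_LINEAR)[0]
                I=cv2.GaussianBlur(I[None],(0,0),2.5)[0]
                d=np.diff(I); w=(xs[:-1]>-.085)&(xs[:-1]<-.005); i=np.argmax(np.where(w,d,-1e9)); pts.append((yy,xs[i]))
        else:
            for xx in np.arange(-.035,.02,.003):
                ys=np.arange(-.19,-.11,.001)
                P=G(g0,[(xx,y,.108) for y in ys]); uv=proj(p,P).astype(np.float32)
                I=cv2.remap(img.astype(np.float32),uv[None,:,0].copy(),uv[None,:,1].copy(),cv2.INTER_LINEAR)[0]
                I=cv2.GaussianBlur(I[None],(0,0),2.5)[0]
                i=np.argmax(np.diff(I)); pts.append((xx,ys[i]))
        pts=np.array(pts)
        r=least_squares(lambda v:v[0]+v[1]*pts[:,0]-pts[:,1],[0,0],loss="soft_l1",f_scale=.002).x
        out[name]=(round(r[0],4),round(r[1],4))
    return out
E
python3 - <<'E'
from h import *
for n in("scene","top"):
    p=ctrl.camera(n);print(n,ang(p))
E
```

```text
scene {'front': (np.float64(-0.0484), np.float64(-0.0855)), 'right': (np.float64(-0.1489), np.float64(0.0479))}
top {'front': (np.float64(-0.0469), np.float64(-0.0799)), 'right': (np.float64(-0.1505), np.float64(0.1009))}
```

play_rows(twist=[[0, 0, 0], [0, 0, 0], [0, 0, 0], [0, 0, 0], [0, 0, 0]], travel=[[0.06, 0, 0], [0.06, 0, 0], [0.04, 0, 0], [0.02, 0, 0], [0, 0, 0]], grip=[1, 1, 1, 1, 1])

```text
time_s: 5.25
ee_pos: [0.5825, 0.1944, 0.1007]
eef_rot: [-1.57, 0.001, -0.001]
force: [-3.4, 4.0, -1.6]
grip_width: 0.0004
```

```bash
python3 - <<'E'
from h import *
for n in("scene","top"):
    p=ctrl.camera(n);print(n,ang(p))
    a=p["img"][...,::-1]
    a=a[40:270,110:420] if n=="top" else a[90:320,180:450]
    cv2.imwrite(f"pics/{n}3.png",cv2.resize(a,None,fx=2.5,fy=2.5,interpolation=3))
print(ctrl.get_obs()["ee_pos"],ctrl.get_obs()["force"])
E
```

```text
scene {'front': (np.float64(-0.0489), np.float64(-0.0189)), 'right': (np.float64(-0.1489), np.float64(-0.0028))}
top {'front': (np.float64(-0.0475), np.float64(-0.0161)), 'right': (np.float64(-0.1497), np.float64(0.0586))}
[0.58250888 0.1943407  0.10073974] [-3.74090521  3.21463782 -0.77602151]
```

View pics/top3.png

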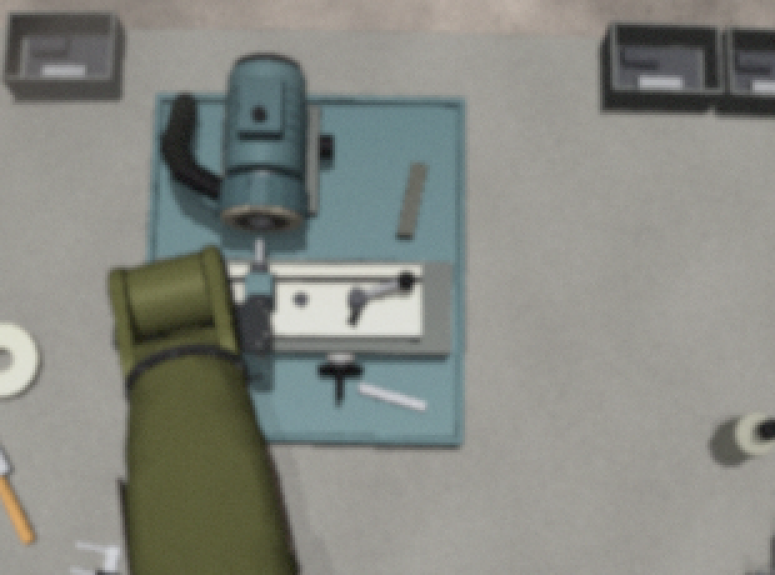

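View pics/scene3.png

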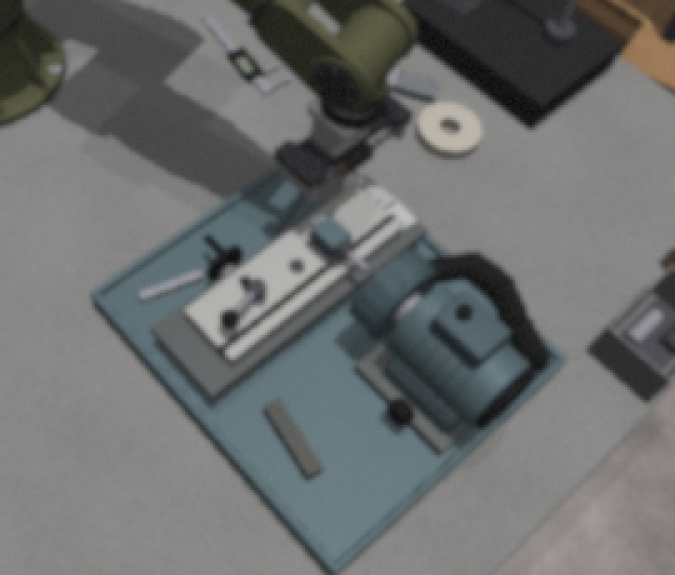

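```bash
python3 - <<'E'
from h import *
g0=(.6406,.0768,-.002)
for n in("top","scene"):
    p=ctrl.camera(n); img=p["img"].astype(np.float32).mean(2)
    def edge(z,along,rng,ctr,half):
        pts=[]
        for a in rng:
            s=np.arange(ctr-half,ctr+half,.001)
            P=G(g0,[(x,a,z) if along=="y" else (a,x,z) for x in s]); uv=proj(p,P).astype(np.float32)
            I=cv2.remap(img,uv[None,:,0].copy(),uv[None,:,1].copy(),1); I=cv2.GaussianBlur(I,(0,0),2.5)[0]
            d=np.abs(np.diff(I)); pts.append((a,s[np.argmax(d)]))
        pts=np.array(pts); r=least_squares(lambda v:v[0]+v[1]*pts[:,0]-pts[:,1],[ctr,0],loss="soft_l1",f_scale=.001)
        return r.x.round(4), np.median(abs(r.fun)).round(5)
    print(n,"slide front",edge(.082,"y",np.arange(-.185,-.07,.004),-.06,.014),
     "slide right",edge(.082,"x",np.arange(-.055,.055,.004),-.19,.015),
     "tray right",edge(.044,"x",np.arange(-.16,.28,.01),-.21,.015),
     "tray back",edge(.044,"y",np.arange(-.2,-.06,.005),.295,.02),
     "tray front",edge(.044,"y",np.arange(-.2,.05,.005),-.175,.02))
E
```

```text
top slide front (array([-0.0605,  0.0038]), np.float64(0.00017)) slide right (array([-0.1978, -0.0659]), np.float64(0.00182)) tray right (array([-0.2114,  0.0032]), np.float64(0.00073)) tray back (array([ 0.2893, -0.0139]), np.float64(0.00035)) tray front (array([-0.1783,  0.0119]), np.float64(0.00038))
scene slide front (array([-0.0527,  0.0514]), np.float64(0.00271)) slide right (array([-0.1986, -0.017 ]), np.float64(0.00041)) tray right (array([-0.2168,  0.0025]), np.float64(0.00025)) tray back (array([ 0.301, -0.   ]), np.float64(0.0)) tray front (array([-0.1664, -0.0022]), np.float64(0.00053))
```

play_rows(twist=[[0, 0, 0], [0, 0, 0], [0, 0, 0], [0, 0, 0]], travel=[[0.02, 0, 0], [0.02, 0, 0], [0, 0, 0], [0, 0, 0]], grip=[1, 1, 1, 1])

```text
time_s: 5.85
ee_pos: [0.5844, 0.1945, 0.1007]
eef_rot: [-1.57, 0.001, -0.001]
force: [-5.0, 4.5, -0.2]
grip_width: 0.0006
```

```bash
python3 - <<'E'
from h import *
for n in("scene","top"):
    p=ctrl.camera(n);print(n,ang(p))
E
```

```text
scene {'front': (np.float64(-0.0493), np.float64(-0.0083)), 'right': (np.float64(-0.1486), np.float64(-0.0216))}
top {'front': (np.float64(-0.048), np.float64(-0.0106)), 'right': (np.float64(-0.1498), np.float64(0.0351))}
```

play_rows(twist=[[0, 0, 0], [0, 0, 0], [0, 0, 0], [0, 0, 0], [0, 0, 0], [0, 0, 0], [0, 0, 0], [0, 0, 0], [0, 0, 0], [0, 0, 0], [0, 0, 0], [0, 0, 0]], travel=[[0.02, 0, 0], [0, 0, 0], [0, 0, 0], [0, 0, 0], [-0.2, 0, 0], [-0.4, 0, 0], [-0.4, 0, 0], [-0.4, 0, 0.5], [-0.4, 0, 0.7], [0, -0.5, 0.7], [0, -0.8, 0.7], [0, -0.8, 0]], grip=[1, 1, 1, 1, 1, 1, 1, 1, 1, 1, 1, 1])

```text
time_s: 7.15
ee_pos: [0.4974, 0.0906, 0.2337]
eef_rot: [-1.57, -0.008, 0.0]
force: [0.7, -0.5, -0.6]
grip_width: 0.0003
```

play_rows(twist=[[0, 0, 0], [0, 0, 0], [0, 0, 0], [0, 0, 0], [0, 0, 0], [0, 0, 0]], travel=[[0, -0.8, 0], [0, -0.8, 0], [0, -0.8, 0], [0, -0.5, 0], [0, 0, 0], [0, 0, 0]], grip=[1, 1, 1, 1, 1, 1])

```text
time_s: 7.75
ee_pos: [0.4961, -0.0538, 0.2291]
eef_rot: [-1.571, -0.001, -0.002]
force: [-0.7, 0.5, 0.6]
grip_width: 0.0003
```

```bash
python3 - <<'E'
from h import *
for n in("scene","top"):
    p=ctrl.camera(n);print(n,ang(p))
    print({t:[(np.round(d["point"],1).tolist(),round(d["confidence"],2)) for d in ctrl.boxes_of(t,p)[:1]] for t in("zero_line","clamp_knob")})
    a=p["img"][...,::-1]
    a=a[120:220,150:310] if n=="top" else a[150:250,220:360]
    cv2.imwrite(f"pics/{n}4.png",cv2.resize(a,None,fx=5,fy=5,interpolation=3))
E
```

```text
scene {'front': (np.float64(-0.0493), np.float64(0.0011)), 'right': (np.float64(-0.1485), np.float64(-0.0209))}
{'zero_line': [([311.4, 227.3], 0.59)], 'clamp_knob': [([301.4, 197.3], 0.41)]}
top {'front': (np.float64(-0.0563), np.float64(-0.2947)), 'right': (np.float64(-0.1501), np.float64(0.0025))}
{'zero_line': [([223.2, 138.3], 0.84)], 'clamp_knob': [([276.6, 118.0], 0.63)]}
```

View pics/top4.png

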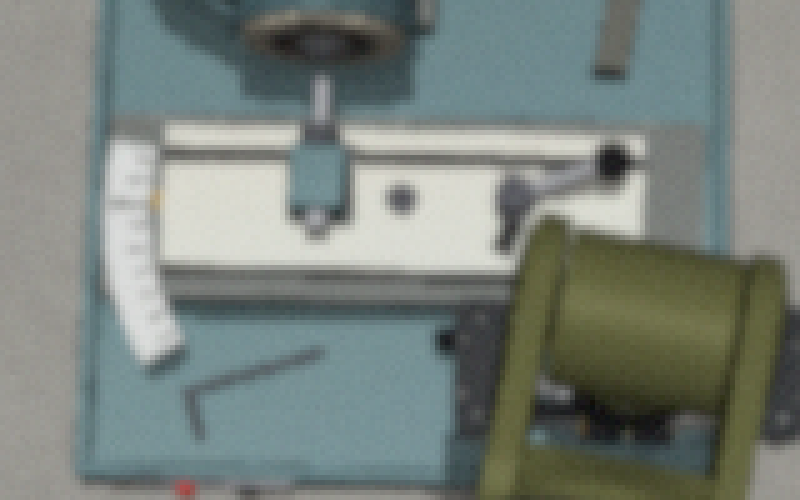

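View pics/scene4.png

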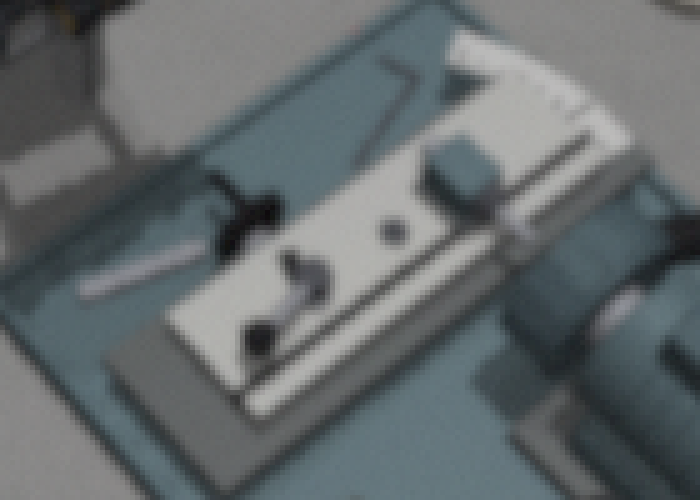

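```bash
python3 - <<'E'
from h import *
p=ctrl.camera("top");q=ctrl.camera("scene")
g=(.6406,.0768,-.004)
print(ray(p,[(150+612/5-.4,120+162/5-.4)],.145), ray(q,[(220+262/5-.4,150+338/5-.4)],.145))
st=G(g,[(0,-.07,.134)])
print(st,(proj(p,st)-[150,120])*5,(proj(q,st)-[220,150])*5)
for c_ in(0,.1,.2,.3,1.1,1.3):
    a=np.pi/3+c_; k=G(g,[(.062*np.cos(a),-.07-.062*np.sin(a),.145)]);print(c_,k.round(4),(proj(p,k)-[150,120])*5,(proj(q,k)-[220,150])*5)
E
```

```text
[[ 0.65568155 -0.05223538  0.145     ]] [[ 0.65682647 -0.04875182  0.145     ]]
[[0.64032    0.00680056 0.134     ]] [[512.00152708 186.96643267]] [[311.11402035 274.47477058]]
0 [[ 0.6711 -0.047   0.145 ]] [[601.74312691 135.08775373]] [[278.23014417 351.13647033]]
0.1 [[ 0.6656 -0.0498  0.145 ]] [[606.23991242 144.0351342 ]] [[268.38536671 347.31250461]]
0.2 [[ 0.6598 -0.0521  0.145 ]] [[609.80286142 153.38096805]] [[259.01880521 342.6572684 ]]
0.3 [[ 0.6538 -0.0537  0.145 ]] [[612.39467929 163.03333896]] [[250.22949795 337.22496339]]
1.1 [[ 0.6063 -0.045   0.145 ]] [[596.9275807  239.56527483]] [[209.65301296 274.60403377]]
1.3 [[ 0.5967 -0.0373  0.145 ]] [[583.73601748 254.97420556]] [[209.36108886 256.77138194]]
```

```bash
python3 - <<'E'
from h import *
o=ctrl.get_obs();print(o["qpos"].round(2),o["ee_pos"])
st=np.array([.6403,.0068])
def w(ph,d=.020,r=.060):
    a=np.pi/3+ph;u=np.array([np.cos(a),-np.sin(a)]);t=np.array([-np.sin(a),-np.cos(a)]);return st+r*u-d*t,a-np.pi/2-.004
print("start",w(.25,.036))
for ph in(.25,.4,.55,.7,.85,1.0,1.15,1.3):print(ph,*w(ph))
E
```

```text
[-0.18  0.17  1.64  0.    1.33 -1.75] [ 0.49604758 -0.0531712   0.22891552]
start (array([ 0.69117286, -0.04124115]), -0.27759877559829893)
0.25 [ 0.67576798 -0.04556432] -0.27759877559829893
0.4 [ 0.66754449 -0.0502766 ] -0.1275987755982988
0.55 [ 0.65870914 -0.05370705] 0.022401224401701118
0.7 [ 0.64946036 -0.05577865] 0.17240122440170103
0.85 [ 0.64000587 -0.05644487] 0.32240122440170094
1.0 [ 0.63055797 -0.05569074] 0.47240122440170085
1.15 [ 0.62132887 -0.05353321] 0.6224012244017012
1.3 [ 0.61252581 -0.05002072] 0.7724012244017011
```

play_rows(twist=[[0, 0, 0.03], [0, 0, 0.03], [0, 0, 0.03], [0, 0, 0.03], [0, 0, 0.03], [0, 0, 0.025], [0, 0, 0], [0, 0, 0], [0, 0, 0]], travel=[[0.65, 0.04, 0], [0.65, 0.04, 0], [0.65, 0.04, 0], [0.65, 0.04, 0], [0.65, 0.04, 0], [0.65, 0.04, 0], [0, 0, 0], [0, 0, 0], [0, 0, 0]], grip=[1, 1, 1, 1, 1, 1, 1, 1, 1])

```text
time_s: 9.05
ee_pos: [0.6904, -0.0416, 0.2292]
eef_rot: [-1.571, -0.0, 0.273]
force: [0.3, -0.5, -0.2]
grip_width: -0.0
```

```bash
python3 - <<'E'
from h import *
print(ctrl.get_obs()["qpos"].round(2))
a=ctrl.camera("scene")["img"][...,::-1][100:300,200:440]
cv2.imwrite("pics/s5.png",cv2.resize(a,None,fx=3,fy=3,interpolation=3))
E
```

```text
[-0.11  0.62  1.02 -0.    1.5  -1.96]
```

View pics/s5.png

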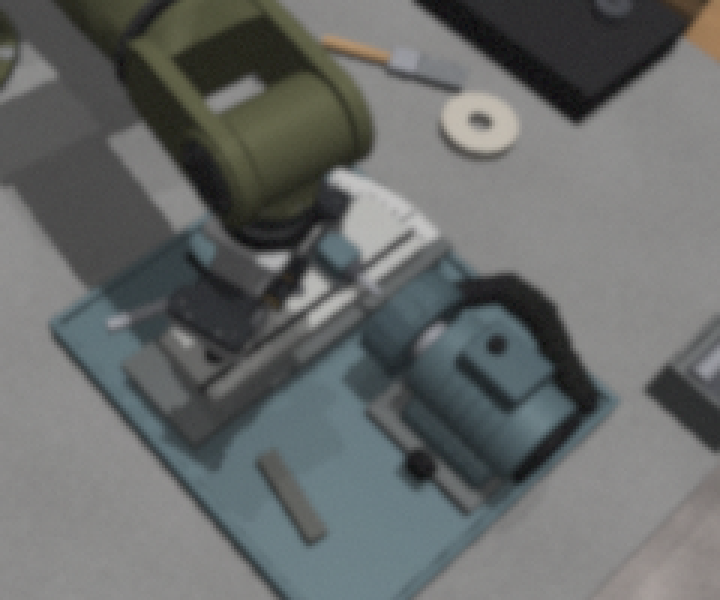

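play_rows(twist=[[0, 0, 0], [0, 0, 0], [0, 0, 0], [0, 0, 0], [0, 0, 0], [0, 0, 0], [0, 0, 0]], travel=[[0, 0, -0.4], [0, 0, -0.4], [0, 0, -0.4], [0, 0, -0.4], [0, 0, -0.38], [0, 0, 0], [0, 0, 0]], grip=[1, 1, 1, 1, 1, 1, 1])

```text
time_s: 9.8
ee_pos: [0.6909, -0.0417, 0.1312]
eef_rot: [-1.571, -0.001, 0.274]
force: [0.2, 0.5, 0.6]
grip_width: 0.0005
```

```bash
python3 - <<'E'
from h import *
a=ctrl.camera("scene")["img"][...,::-1][100:300,200:440]
cv2.imwrite("pics/s6.png",cv2.resize(a,None,fx=3,fy=3,interpolation=3))
E
```

```text
(no output)
```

View pics/s6.png

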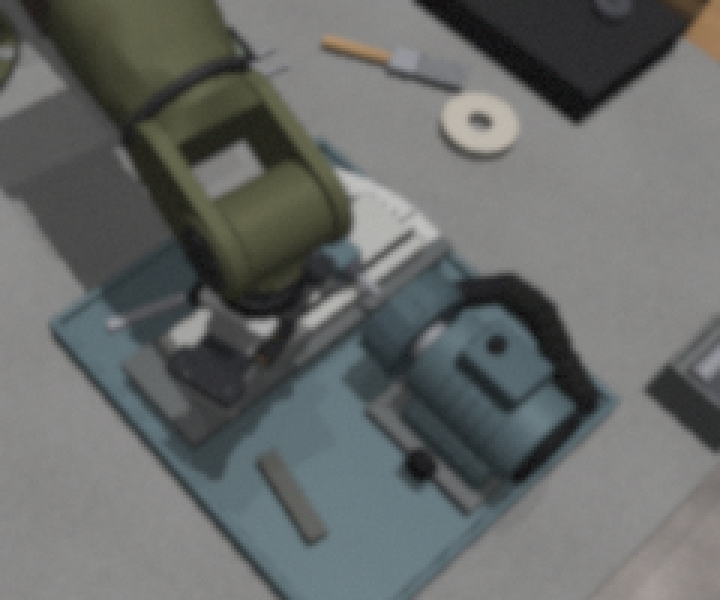

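play_rows(twist=[[0, 0, 0], [0, 0, 0], [0, 0, -0.048], [0, 0, -0.048], [0, 0, -0.048], [0, 0, -0.048], [0, 0, -0.048], [0, 0, -0.048], [0, 0, -0.048], [0, 0, -0.048], [0, 0, 0]], travel=[[-0.15, -0.04, 0], [-0.15, -0.04, 0], [-0.082, -0.047, 0], [-0.082, -0.047, 0], [-0.088, -0.034, 0], [-0.088, -0.034, 0], [-0.092, -0.021, 0], [-0.092, -0.021, 0], [-0.095, -0.007, 0], [-0.095, -0.007, 0], [0, 0, 0]], grip=[1, 1, 1, 1, 1, 1, 1, 1, 1, 1, 1])

```text
time_s: 10.95
ee_pos: [0.6399, -0.0569, 0.1308]
eef_rot: [-1.571, -0.001, -0.331]
force: [0.1, -1.2, 0.3]
grip_width: 0.0006
```

```bash
python3 - <<'E'
from h import *
for n in("scene","top"):
    p=ctrl.camera(n);print(n,ang(p))
    a=p["img"][...,::-1]
    a=a[120:220,150:310] if n=="top" else a[150:250,220:360]
    cv2.imwrite(f"pics/{n}7.png",cv2.resize(a,None,fx=5,fy=5,interpolation=3))
E
```

```text
scene {'front': (np.float64(-0.0184), np.float64(0.3034)), 'right': (np.float64(-0.1488), np.float64(0.0012))}
top {'front': (np.float64(-0.0466), np.float64(0.0303)), 'right': (np.float64(-0.1665), np.float64(0.4797))}
```

View pics/top7.png

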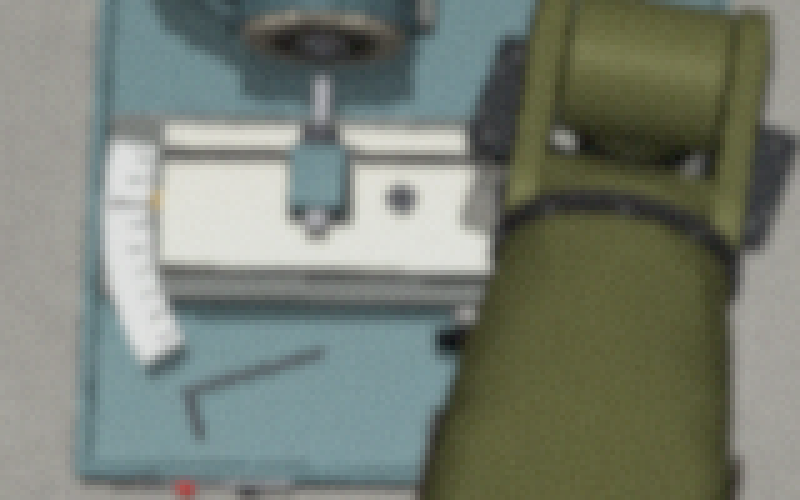

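View pics/scene7.png

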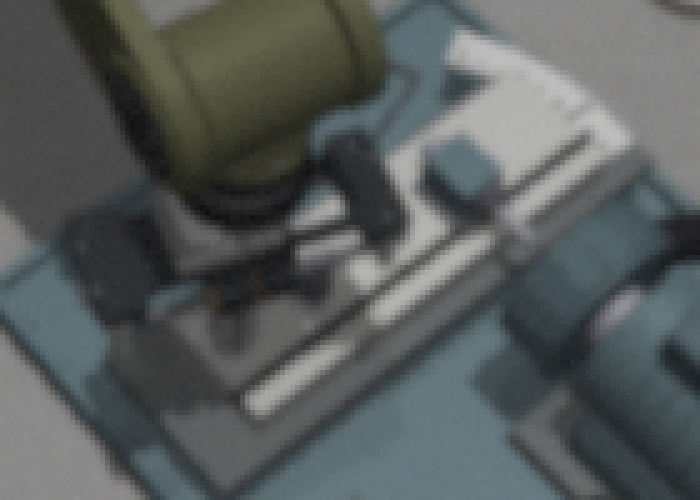

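play_rows(twist=[[0, 0, -0.048], [0, 0, -0.048], [0, 0, -0.048], [0, 0, -0.048], [0, 0, -0.048], [0, 0, -0.048], [0, 0, 0], [0, 0, 0]], travel=[[-0.094, 0.008, 0], [-0.094, 0.008, 0], [-0.092, 0.022, 0], [-0.092, 0.022, 0], [-0.088, 0.035, 0], [-0.088, 0.035, 0], [0, 0, 0], [0, 0, 0]], grip=[1, 1, 1, 1, 1, 1, 1, 1])

```text
time_s: 11.85
ee_pos: [0.613, -0.0502, 0.13]
eef_rot: [-1.571, -0.0, -0.779]
force: [-0.3, -1.6, 0.6]
grip_width: 0.0007
```

```bash
python3 - <<'E'
from h import *
print(ctrl.get_obs()["moment"])
for n in("scene","top"):
    p=ctrl.camera(n)
    a=p["img"][...,::-1]
    a=a[120:220,150:310] if n=="top" else a[150:250,220:360]
    cv2.imwrite(f"pics/{n}8.png",cv2.resize(a,None,fx=5,fy=5,interpolation=3))
E
```

```text
[-0.4409181  -0.00904204 -0.01752799]
```

View pics/top8.png

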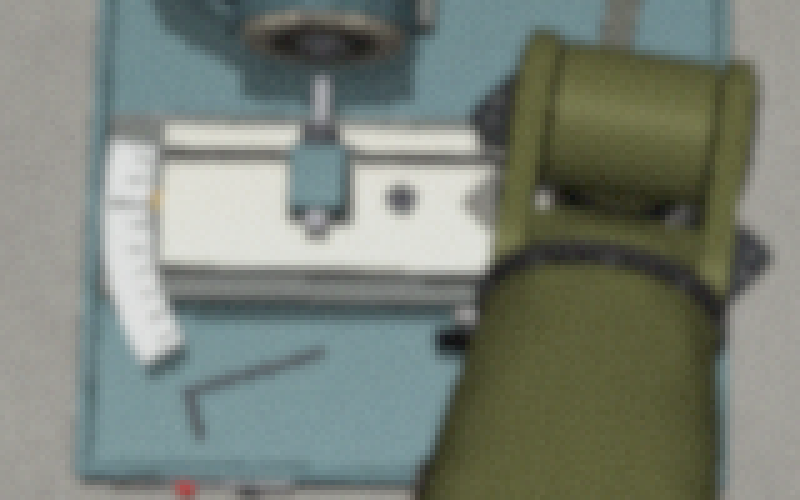

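View pics/scene8.png

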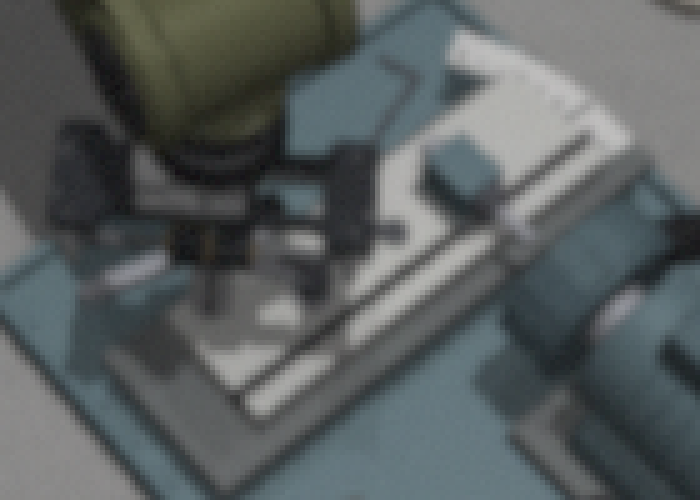

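play_rows(twist=[[0, 0, 0], [0, 0, 0], [0, 0, 0]], travel=[[-0.02, 0.02, 0], [-0.02, 0.02, 0], [0, 0, 0]], grip=[1, 1, 1])

```text
time_s: 12.25
ee_pos: [0.6112, -0.0486, 0.13]
eef_rot: [-1.571, -0.001, -0.781]
force: [2.7, -6.3, 1.2]
grip_width: 0.0007
```

play_rows(twist=[[0, 0, 0], [0, 0, 0], [0, 0, 0]], travel=[[-0.02, 0.02, 0], [-0.02, 0.02, 0], [0, 0, 0]], grip=[1, 1, 1])

```text
time_s: 12.55
ee_pos: [0.6107, -0.0482, 0.1303]
eef_rot: [-1.57, -0.006, -0.782]
force: [15.1, -17.6, -5.5]
grip_width: 0.0005
```

play_rows(twist=[[0, 0, 0], [0, 0, 0], [0, 0, 0], [0, 0, 0], [0, 0, 0], [0, 0, 0], [0, 0, 0], [0, 0, 0], [0, 0, 0], [0, 0, 0]], travel=[[0.1, -0.1, 0], [0.15, -0.15, 0], [0.15, -0.15, 0], [0, 0, 0.4], [0, 0, 0.6], [0, 0, 0.6], [0, 0, 0.6], [0, -0.6, 0.3], [0, -0.6, 0], [0, -0.6, 0]], grip=[1, 1, 1, 1, 1, 1, 1, 1, 1, 1])

```text
time_s: 13.55
ee_pos: [0.6292, -0.1572, 0.2554]
eef_rot: [-1.57, -0.0, -0.781]
force: [1.0, 0.1, -0.7]
grip_width: 0.0007
```

play_rows(twist=[[0, 0, 0], [0, 0, 0], [0, 0, 0], [0, 0, 0], [0, 0, 0], [0, 0, 0]], travel=[[-0.4, -0.6, 0], [-0.4, -0.6, 0], [-0.4, -0.4, 0], [-0.4, 0, 0], [0, 0, 0], [0, 0, 0]], grip=[1, 1, 1, 1, 1, 1])

```text
time_s: 14.15
ee_pos: [0.5493, -0.2362, 0.2552]
eef_rot: [-1.57, -0.0, -0.782]
force: [0.3, 0.1, 0.1]
grip_width: 0.0004
```

```bash
python3 - <<'E'
from h import *
for n in("scene","top"):
    p=ctrl.camera(n);print(n,ang(p))
    a=p["img"][...,::-1]
    cv2.imwrite(f"pics/{n}9f.png",a)
    a=a[120:220,150:310] if n=="top" else a[150:250,220:360]
    cv2.imwrite(f"pics/{n}9.png",cv2.resize(a,None,fx=5,fy=5,interpolation=3))
E
```

```text
scene {'front': (np.float64(-0.0498), np.float64(-0.0038)), 'right': (np.float64(-0.1486), np.float64(-0.0167))}
top {'front': (np.float64(-0.0486), np.float64(-0.0207)), 'right': (np.float64(-0.1508), np.float64(-0.0136))}
```

View pics/top9.png

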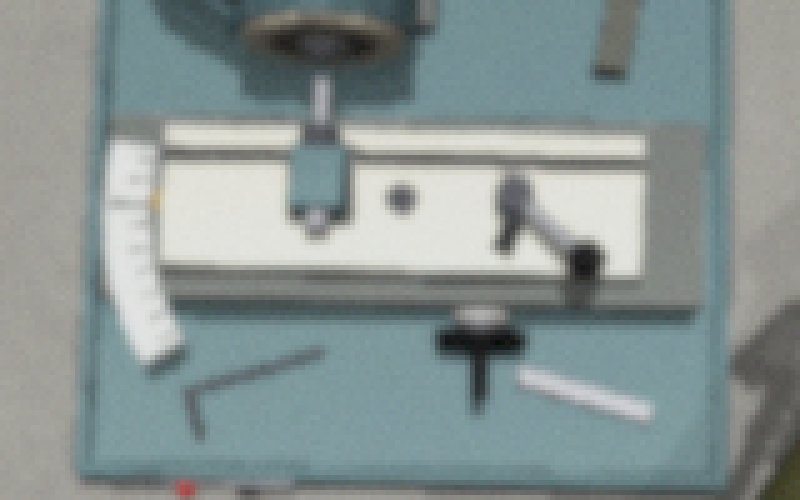

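View pics/scene9.png

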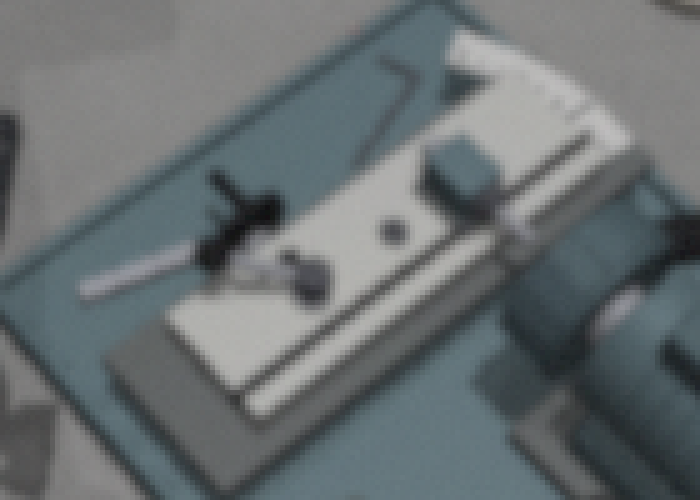

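View pics/top9f.png

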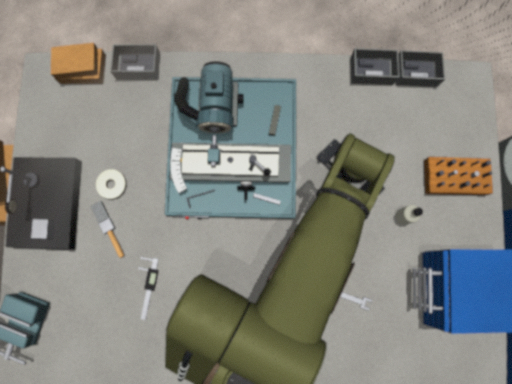

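```bash
python3 -c "
from station import ctrl
print(ctrl.hand_in())"
```

```text
the job is handed in; nothing more can be done
None
```

I pushed the swivel table back to zero with the closed fingertips at its left front corner. Then I swung the ball lever clockwise to its end stop, drew the arm clear and handed the job in at about 14 s. The hand-in gave no verdict.

**Table:** in the last pictures the pointer stands on the long zero line, and the table's front edge runs parallel to the slide's edge. The edge fits gave 0.004 rad (scene camera) and 0.021 rad (top camera). I put the larger value down to the knob covering part of the edge. Both are inside the 0.035 rad limit.

**Clamp:** the knob lies within about 3 pixels of the same enlarged picture from where I calculated it for 1.3 rad. The wrist force rose to about 23 N at the stop.

**Surroundings:** I kept off the grinding wheel and saw no contact force near it. In the last top picture the tools I could make out lay where they were at the start, and the arm was free of everything. I judged the tools by eye and did not measure them.

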